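# Unlatch the pill dish and hold it out towards the cup

## Task

Swing the red latch on the wooden stand back over centre and leave it open, then lift the pill dish by its arched handle about 10 cm straight up and give it a quarter turn, either way as needed, so that its blue lip points at the white cup. Keep the dish level all the while so that the loose brown pill ball stays inside the blue ring in the middle, and leave everything else where it stands. Finish still holding the dish up there over its stand, level and motionless; do not put it down or let go.

Things in the scene. Friction and masses are not known exactly. Their poses are not given: they have to be found in the camera images.
- stand: Fixed wooden stand, yaw varies: round deck 124 mm across, top 18 mm above the table, with a 7 mm collar (62 mm inside) locating the dish's foot. Origin on the table under the deck's centre; +x to the latch post (roughly away from the robot), z up. A 50 mm wide tongue reaches x = 117 mm; its steel cheeks (31 mm over all in y) carry the latch and reach 64 mm above the table.
- latch (a joint): Red latch's hinge angle (rad) about the stand's y. 0 = shut: a 53 mm arm lies level, its pad 1.5 mm over the dish rim; a rod with a ball knob leans 30 deg from upright towards the dish. Grows as the knob swings up, over and out to stand +x; 1.9 = fully open, arm out of the dish's way, rod 11 deg above level. 90 g, no spring: under about 0.5 it falls shut, beyond 1.0 it falls open and stays.
- latch_knob (a point): Centre of the red ball knob, 20 mm across, on a rod 8 mm thick; 75 mm from the hinge axis. Shut: 58 mm from the stand's centre along its +x and 120 mm above the table.
- latch_hinge (a point): Point on the latch's hinge axis in its middle plane: stand x = 95 mm, y = 0, 55 mm above the table. Orientation as the stand's.
- dish: White dished plate 108 mm across, 28 mm high at the rim, 160 g, loose in the collar (lifts straight up). Origin: centre of its foot, 18 mm above the table in the stand; z up, +x to the blue lip, which at the start points roughly along stand -x. Inside flat to 10 mm radius (12 mm up), 13 deg slope to 34 mm, then 30 deg. Blue ring of 22 mm radius inside; the pill's centre stays within it.
- dish_grip (a point): Centre of the wooden grip block on the dish's arched handle, over the dish's centre of mass, 90 mm above its origin. Block 12 mm thick (dish x), 46 mm long (dish y), 20 mm tall; the 7 mm wire arch stands on the rim at dish y = +-50 mm. Grip it from above, closing along the dish's x.
- dish_lip (a point): Tip of the blue lip, 69 mm from the dish's centre.
- pill_center (a point): Centre of the loose brown wax-coated pill ball, 24 mm across, 11 g, resting in the middle of the dish.
- cup: White ceramic cup, mouth 76 mm across, 80 mm high; origin at the centre of its underside. It stands about 210 mm from the stand, on its left or right (stand +y or -y); the green box is on the other side.
- tablet_box: Green plastic tablet box 60 x 85 x 32 mm, origin under its centre, about 210 mm from the stand on the side away from the cup. Leave alone.
- repellent: White mosquito repellent unit 62 x 70 x 47 mm with a toggle switch, origin under its centre. Leave alone.
- dispenser: Round blue and white pill dispenser, 110 mm across, 34 mm high, with a raised clear flip cover (up to 65 mm), origin under its centre. Leave alone.
There are look-alikes about, which are no part of the job. Leave any orange look-alike of the dish alone. Several things have the shape of the stand; the one meant has the colours described above.

How it is judged:
On the way, in this order (a step that is already met when the one before it is completed fails the run):
1. the latch is swung back open while the dish still sits in its stand (value of joint latch above 1.3 rad and height (world z) of dish below 0.028 m), for 0.2 s.
2. the dish is lifted clear of the stand by the gripper, pill inside the ring (height (world z) of dish above 0.04 m and contact force between dish and the fingers above 1 N and contact force between dish and stand below 0.05 N and horizontal distance between pill_center and dish below 0.022 m and value of joint latch above 1.3 rad), for 0.1 s.
3. the dish is held up over the stand, level, lip pointing at the cup, pill inside the ring (contact force between dish and the fingers above 1 N and contact force between dish and stand below 0.05 N and height (world z) of dish between 0.078 and 0.188 m and horizontal distance between dish and stand below 0.06 m and x of cup in the frame of dish above 0.1 m and y of cup in the frame of dish between -0.045 and 0.045 m and angle between dish's own z axis and vertical below 0.12 rad and horizontal distance between pill_center and dish below 0.022 m), for 0.3 s.
At the end, for the whole second after the job is handed in: Gripper holds the dish clear of the stand, lifted 60-170 mm, within 60 mm of the stand's centre in plan, tilt under 0.12 rad, cup ahead of the lip and within 45 mm of its line, pill in the dish within 22 mm of its middle, all still, latch beyond 1.3 rad (all of step 3 and contact force between dish and pill above 0.03 N and linear speed of pill below 0.05 m/s and linear speed of dish below 0.03 m/s and angular speed of dish below 0.2 rad/s and value of joint latch above 1.3 rad); the arm keeps its last pose, push and grip.
It fails at once if the pill's centre leaves the blue ring (more than 24 mm from the dish's middle) (horizontal distance between pill_center and dish above 0.024 m).
It fails at once if the dish is lifted against a latch that is not open (height (world z) of dish above 0.026 m and value of joint latch below 1.2 rad).
It fails at once if the dish tips by more than 0.2 rad (angle between dish's own z axis and vertical above 0.2 rad).
It fails at once if the cup, tablet box, repellent unit or dispenser is pushed more than 20 mm or tipped (distance of any of cup, tablet_box, repellent, dispenser from where it was at the start of the episode above 0.02 m or angle between any of cup, tablet_box, repellent, dispenser's own z axis and vertical above 0.2 rad).
It also fails if it takes over 54 s, if anything falls off the work surface, if the arm or the gripper's body presses on something with over 40 N, if the wrist force passes 120 N, or if a joint passes its speed limit or range.

## Robot

A 6-joint arm with a two-finger parallel gripper is mounted at the origin on the work surface. World frame = base frame: x ahead of the robot, y to its left, z up, the work surface at z = 0. Lengths are in m, angles in rad, forces in N, time in s.
With the tool pointing down it reaches from about 0.325 to 0.775 m from the base axis. Payload 5.5 kg.
Tool frame: the origin (TCP) lies where the fingers leave the gripper's body, on its centre line; the fingertips stand 80 mm ahead of it and the grasp point (between the pads) lies 61 mm ahead of it; z points along the fingers, y is the line along which they close (so a half turn about z gives the same grasp; the last joint's range is limited). The gripper opens to 88 mm and grips with 3 to 60 N. Pads are 20 mm wide; open, the fingers measure 115 mm over their backs; the gripper's body (75 mm by 178 mm) begins 61 mm behind the grasp point.
Start: joints at [-1.298, 0.091, 1.231, -0, 1.82, -0.057], TCP at [0.194, -0.568, 0.303] pointing down, gripper open.
Joint ranges: [-2.87, 2.87], [-0.86, 2.18], [0.17, 2.46], [-1.51, 4.65], [0.06, 2.69], [-2.65, 2.65]. Speed limits (rad/s): [2.57, 2.57, 3.01, 3.14, 3.14, 3.14].

## Interface

Orientations are given as a rotation vector (axis times angle).
In Python, from rig import status, capture, calibration, manip gives the robot as it stands. The module is installed in compiled form; this text tells all that it offers.
- The arm moves only by the tool arm_command, never from a script. Its argument "commands" is a list that holds one entry, the list of rows, each a list of 6 numbers: the shift along the world's x, y, z in mm, then the turn, a rotation vector about the world's x, y, z in degrees. In form: [[[tx, ty, tz, rx, ry, rz], ...]]. A call has 1 to 10 rows; each row shifts and turns the commanded pose from where the row before left it; what a row does not reach is not made up. A row lasts 1/10 s, in which the tool goes at most 50 mm and 8.59 degrees, less where a joint would pass 70% of its speed; a pose out of reach is approached as far as the arm can. A call with a gripper value outside its range is refused whole. "claw" is the finger opening in mm, from 0 to 87.8, set as the call begins (left out, the last holds). The fingers move at their own pace and stop on an object; the grip force is fixed at half the most. Time passes only in rows, so rows that do not move let the fingers close. It gives the time, the measured TCP pose, the force, the opening and the grip force at its end, in the units of the state.
- status.read_state(): the state, without advancing time (a new reading comes with each control period).
- capture(name): name is "scene" or "top" or "wrist"; returns the picture (480x640x3 uint8, red, green, blue); there is no depth.
- calibration(name): a dict with "mtx" (3x3 intrinsics, pixels), "k1" (the pictures are not rectified: a ray, as slopes to the right and down, at radius r is drawn at 1 + k1 r^2 times it, then the intrinsics apply), "xyz" and "orientation" of the camera in the world; the wrist camera has in their place "hand_eye" (4x4, takes a point from camera to tool coordinates, whose origin is the TCP and whose axes are the flange's). Camera axes: x right, y up, looking along -z (the intrinsics and any distortion apply to the point x, -y, -z); pixel columns grow to the right and rows downward; lengths in m; the calibration is good to about 2 mm. A picture is of the moment at which its call begins: read the wrist's pose just before it. calibration takes no time and is no camera call.
- manip.finish_job(): hands the job in; it is judged then, once.
The state is a dict: "t": time; "joint_pos": joint angles; "qd": joint speeds; "tau": joint torques, N m; "tool_pos": TCP position; "tool_rot": TCP orientation; "wrist_force": force on the tool from outside, world axes, zero at the start; "moment": the same for the moment, N m; "finger_gap": opening from 0.0 (shut) to 1.0 (fully open); "grasp_force": force on a finger pad.
Only numpy, scipy, OpenCV 4.12 (cv2) and the standard library are available. Lean on these libraries where they do the work, as an engineer would, in place of code of your own. Each camera call takes 0.05 s, during which the arm holds its last target. There are 200 camera calls.

## Working session

There is one attempt and no reset: what is moved stays moved. The work goes in short steps, Python scripts to look and compute and a tool call to move; the robot and the scene stay as the last step left them, time stands still between calls to the robot, and variables do not carry over. Pictures are saved under pics/ and viewed, at most 10 in all, crops included, and the job is handed in when it is done.

Besides the shell and the picture viewer there is one more tool, called as name([rows], argument=value, ...), one row to a line, values as JSON. arm_command: Moves the arm, as the interface text tells. Its arguments: {"type":"object","properties":{"commands":{"type":"array","items":{"type":"array","items":{"type":"array","items":{"type":"number"}}}},"claw":{"type":"number"}},"required":["commands"]}

```bash
mkdir -p pics; python3 - <<'E'
from rig import status, capture, calibration
import cv2,numpy as np
for n in("scene","top"):
    cv2.imwrite(f"pics/{n}0.png",capture(n)[:,:,::-1]); print(n,calibration(n))
print(calibration("wrist")); print(status.read_state())
E
```

```text
scene {'mtx': array([[584.5585412 ,   0.        , 324.7962482 ],
       [  0.        , 584.5585412 , 231.51342757],
       [  0.        ,   0.        ,   1.        ]]), 'k1': -0.020282566076289248, 'xyz': array([ 1.48699928, -0.24002533,  1.40054196]), 'orientation': array([0.58678505, 0.44033028, 1.28062075])}
top {'mtx': array([[570.77931194,   0.        , 321.20400923],
       [  0.        , 570.77931194, 239.45378723],
       [  0.        ,   0.        ,   1.        ]]), 'k1': -0.009060049445887657, 'xyz': array([0.20857217, 0.01597874, 1.50758607]), 'orientation': array([ 0.15563531, -0.16672767, -1.69556506])}
{'mtx': array([[372.29334658,   0.        , 323.38205079],
       [  0.        , 372.29334658, 246.70655597],
       [  0.        ,   0.        ,   1.        ]]), 'k1': -0.07540203025042976, 'hand_eye': array([[ 1.20489583e-03,  9.69108305e-01,  2.46632604e-01,
         6.69901585e-02],
       [ 9.99998240e-01, -1.52236073e-03,  1.09652459e-03,
        -2.59117748e-04],
       [ 1.43811488e-03,  2.46630849e-01, -9.69108434e-01,
        -8.36154335e-02],
       [ 0.00000000e+00,  0.00000000e+00,  0.00000000e+00,
         1.00000000e+00]])}
{'t': 0.1, 'joint_pos': array([-1.29769155e+00,  9.17686314e-02,  1.23175725e+00,  1.75645082e-05,
        1.81977050e+00, -5.67226990e-02]), 'qd': array([ 3.14745616e-04, -2.78166555e-04, -2.69780169e-03,  4.85233193e-04,
        4.83665344e-05,  1.74486744e-03]), 'tau': array([ 3.49371934e-03, -4.47861528e+01, -4.07568204e+01,  7.01210392e-02,
        2.85027927e-02, -1.18052353e-04]), 'tool_pos': array([ 0.19428538, -0.56754719,  0.3016334 ]), 'tool_rot': array([-3.09729543e+00, -5.15474906e-01,  2.62247872e-04]), 'wrist_force': array([ 0.05136713, -0.60023279, -0.60927433]), 'moment': array([ 0.0237347 ,  0.02977043, -0.07770341]), 'grasp_force': 0.0, 'finger_gap': 1.0005126850834507}
```

View pics/top0.png

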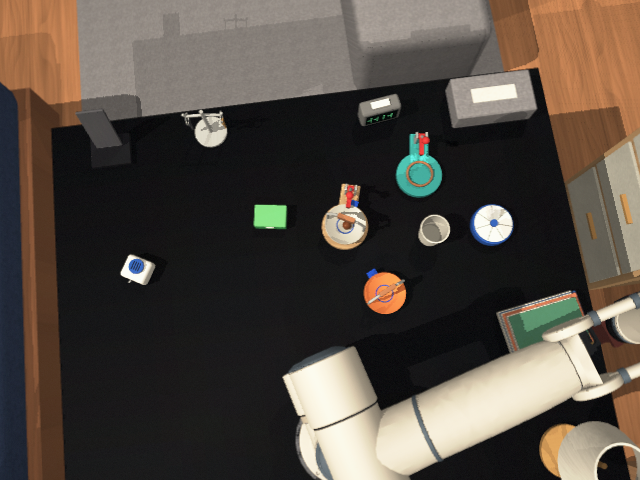

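View pics/scene0.png

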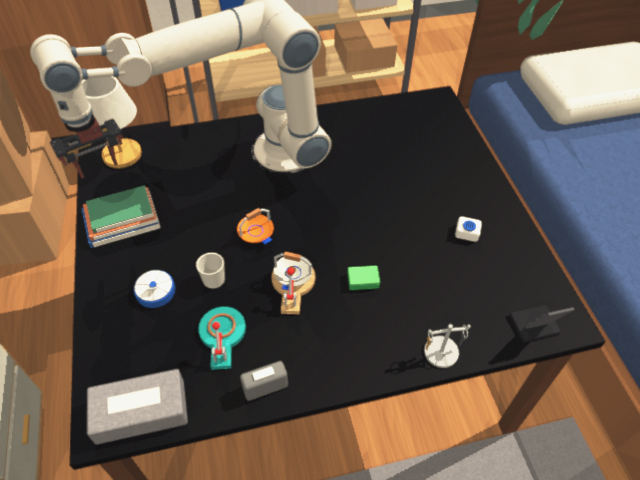

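The top view shows the wooden stand with the white dish at (345,227) and its red latch at (349,195). The look-alikes are the teal stand at (420,175) and the orange dish at (385,293). The cup is at (433,230) and the green box at (270,217). The wooden stand fits the description; I'll confirm it in an enlarged crop.

```bash
cat > h.py <<'E'
import numpy as np,cv2
from scipy.spatial.transform import Rotation as R
from rig import status,capture,calibration
def cam(n,st=None):
    c=calibration(n)
    if n=="wrist":
        st=st or status.read_state(); H=c["hand_eye"]; Rt=R.from_rotvec(st["tool_rot"]).as_matrix()
        return c,Rt@H[:3,:3],Rt@H[:3,3]+st["tool_pos"]
    return c,R.from_rotvec(c["orientation"]).as_matrix(),c["xyz"]
def ray(C,u,v):
    c,Rm,o=C
    p=cv2.undistortPoints(np.array([[[u,v]]],float),c["mtx"],np.array([c["k1"],0,0,0.]))[0,0]
    # iterative undistort of x(1+k1 r^2)
    d=Rm@np.array([p[0],-p[1],-1]); return o,d/np.linalg.norm(d)
def plane(C,u,v,z):
    o,d=ray(C,u,v); return o+d*(z-o[2])/d[2]
def proj(C,P):
    c,Rm,o=C; q=Rm.T@(np.asarray(P)-o); x,y=q[0]/-q[2],-q[1]/-q[2]; s=1+c["k1"]*(x*x+y*y)
    return c["mtx"][:2,:2]@[x*s,y*s]+c["mtx"][:2,2]
def tri(rs):
    A=np.zeros((3,3));b=np.zeros(3)
    for o,d in rs:
        M=np.eye(3)-np.outer(d,d);A+=M;b+=M@o
    P=np.linalg.solve(A,b)
    return P,[float(np.linalg.norm(np.cross(P-o,d))*1e3) for o,d in rs]
def blobs(img,lo,hi,roi,mn=8):
    x0,y0,x1,y1=roi
    h=cv2.cvtColor(img,cv2.COLOR_RGB2HSV)
    if lo[0]>hi[0]: m=cv2.inRange(h,(0,*lo[1:]),hi)|cv2.inRange(h,lo,(180,*hi[1:]))
    else: m=cv2.inRange(h,lo,hi)
    k=np.zeros_like(m);k[y0:y1,x0:x1]=m[y0:y1,x0:x1]
    n,_,s,c=cv2.connectedComponentsWithStats(k)
    return k,[(int(s[i,4]),s[i,:4].tolist(),c[i].round(1).tolist()) for i in range(1,n) if s[i,4]>=mn]
E
python3 - <<'E'
from h import *
t=capture("top");s=capture("scene")
a=cv2.resize(t[165:265,300:400],(400,400),interpolation=cv2.INTER_CUBIC)
b=cv2.resize(s[235:335,245:345],(400,400),interpolation=cv2.INTER_CUBIC)
cv2.imwrite("pics/crop1.png",np.hstack([a,b])[:,:,::-1])
for n,im,roi in(("top",t,(300,165,400,265)),("scene",s,(245,235,345,335))):
    print(n,"red",blobs(im,(172,150,60),(6,255,255),roi)[1],"blue",blobs(im,(100,120,50),(130,255,255),roi)[1],"brown",blobs(im,(7,110,30),(14,255,230),roi)[1])
T=cam("top")
for nm,u,v,z in(("stand",345,230,.018),("cup",433,230,.08),("box",270,217,.032)):print(nm,plane(T,u,v,z).round(3))
E
```

```text
top red [(111, [346, 185, 8, 23], [349.1, 195.8])] blue [(39, [351, 200, 8, 7], [354.5, 203.0])] brown [(11, [347, 184, 8, 3], [351.0, 184.8]), (8, [345, 198, 2, 6], [345.8, 201.0]), (147, [337, 213, 18, 16], [346.1, 220.3])]
scene red [(39, [287, 268, 8, 7], [290.3, 270.9]), (15, [292, 281, 2, 12], [292.2, 286.1]), (27, [287, 294, 6, 5], [289.4, 296.2])] blue [(48, [262, 237, 11, 8], [267.1, 240.5]), (22, [282, 285, 6, 5], [284.9, 287.0])] brown [(34, [245, 240, 16, 4], [252.9, 242.1]), (102, [284, 251, 17, 10], [292.4, 255.9]), (9, [290, 266, 5, 5], [292.4, 267.7]), (10, [293, 287, 2, 7], [293.4, 289.7]), (8, [287, 298, 7, 2], [290.4, 298.9])]
stand [ 0.529 -0.081  0.018]
cup [ 0.486 -0.3    0.08 ]
box [0.587 0.113 0.032]
```

View pics/crop1.png

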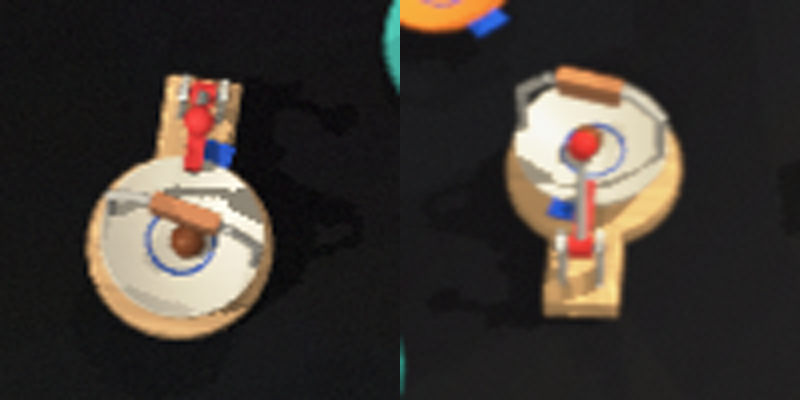

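The crop confirms it: a wooden deck, a white dish with a wooden grip, and a red latch. The blue lip (top 354,203 / scene 285,287) points toward the latch post, not away from it. Next I'll triangulate from both views.

```bash
python3 - <<'E'
from h import *
T=cam("top");S=cam("scene")
pts=dict(knob=((349.6,195.2),(290.6,270.9)),grip=((346.5,218),(292.5,256.5)),hinge=((350.7,187.5),(289.6,295.7)),lip=((355,203),(284.9,287)),pill=((346.8,225.3),(0,0)))
Q={}
for k,(a,b) in pts.items():
    if b[0]:
        P,e=tri([ray(T,*a),ray(S,*b)]);Q[k]=P;print(k,P.round(4),np.round(e,1))
    else: print(k,plane(T,*a,.018+.024).round(4))
for nm,C,im in(("top",T,capture("top")),):
    h=cv2.cvtColor(im,cv2.COLOR_RGB2HSV)
    m=np.zeros(h.shape[:2],np.uint8);roi=(slice(200,262),slice(312,380))
    m[roi]=(h[roi][:,:,2]>110)*255
    c=max(cv2.findContours(m,0,1)[0],key=cv2.contourArea)[:,0]
    c=np.array([p for p in c if p[1]>212])
    W=np.array([plane(C,*p,.018)[:2] for p in c])
    A=np.c_[2*W,np.ones(len(W))];s=np.linalg.lstsq(A,(W**2).sum(1),rcond=None)[0]
    print("deck",s[:2].round(4),"r",np.sqrt(s[2]+s[:2]@s[:2]).round(4))
    m[:]=0;roi=(slice(205,255),slice(412,455));m[roi]=(h[roi][:,:,2]>90)*255
    c=max(cv2.findContours(m,0,1)[0],key=cv2.contourArea);print("cup blob",cv2.boundingRect(c))
    for p in((433,229),):print("cup",plane(C,*p,.08))
# wood grip block orientation in top
_,b=blobs(capture("top"),(5,110,60),(16,255,255),(335,208,358,226));print(b)
k=_
p=np.argwhere(k)[:,::-1].astype(np.float32);rect=cv2.minAreaRect(p);print(rect)
bx=cv2.boxPoints(rect);print(np.array([plane(T,*q,.116)[:2] for q in bx]).round(4))
E
```

```text
knob [ 0.594  -0.0966  0.1218] [1.4 1.4]
grip [ 0.5395 -0.0809  0.1099] [1.9 1.9]
hinge [ 0.6313 -0.1082  0.0607] [0.6 0.6]
lip [ 0.5916 -0.1142  0.0471] [1.1 1.1]
pill [ 0.5355 -0.0857  0.042 ]
deck [ 0.5392 -0.0803] r 0.061
cup blob (418, 215, 32, 31)
cup [ 0.48835724 -0.30043032  0.08      ]
[(128, [337, 213, 18, 13], [346.0, 219.3])]
((344.8630676269531, 220.19862365722656), (17.673215866088867, 10.29962158203125), 20.556045532226562)
[[ 0.5315 -0.0519]
 [ 0.555  -0.0643]
 [ 0.5337 -0.1032]
 [ 0.5103 -0.0908]]
```

arm_command([
  [[25,32,0,0,0,-2.5],[27,34,0,0,0,-2.5],[27,34,0,0,0,-2.5],[27,34,0,0,0,-2.5],[27,34,0,0,0,-2.5],[27,34,0,0,0,-2.5],[27,34,0,0,0,-2.5],[27,34,0,0,0,-2.5],[27,34,0,0,0,-2.5],[27,34,0,0,0,-2.5]],
], claw=0)

```text
t: 1.3
tool_pos: [0.4631, -0.2281, 0.3028]
tool_rot: [3.137, -0.17, 0.001]
wrist_force: [0.1, -0.3, 1.4]
finger_gap: 0.125
grasp_force: 0.0
```

arm_command([
  [[25,34,0,0,0,-2.5],[25,34,0,0,0,-2.5],[25,34,0,0,0,-2.5],[20,30,0,0,0,-2.5],[0,0,0,0,0,0]],
])

```text
t: 1.8
tool_pos: [0.5588, -0.0941, 0.3019]
tool_rot: [-3.11, 0.433, 0.001]
wrist_force: [0.5, -0.4, -0.0]
finger_gap: 0.004
grasp_force: 0.0
```

```bash
python3 - <<'E'
from h import *
st=status.read_state();print(st["tool_pos"],st["tool_rot"],st["joint_pos"].round(2),st["wrist_force"])
C=cam("wrist",st);im=capture("wrist");cv2.imwrite("pics/w1.png",im[:,:,::-1])
r=R.from_rotvec(st["tool_rot"]).as_matrix();print(r.round(3))
c=np.array([.539,-.0805]);
for a,z in((58,.12),(95,.055),(0,.108)):
    print(proj(C,[c[0]+a/1e3*.9588,c[1]-a/1e3*.284,z]))
E
```

```text
[ 0.55881416 -0.09414276  0.30187833] [-3.11005345e+00  4.33433629e-01  1.16402156e-03] [-0.23  0.    1.32  0.    1.82  1.62] [ 0.51378231 -0.39485507 -0.0403553 ]
[[ 0.962 -0.273 -0.001]
 [-0.273 -0.962  0.002]
 [-0.001 -0.001 -1.   ]]
[314.47275618 197.32348992]
[316.74932527 145.4631407 ]
[314.39858744 269.71502323]
```

View pics/w1.png

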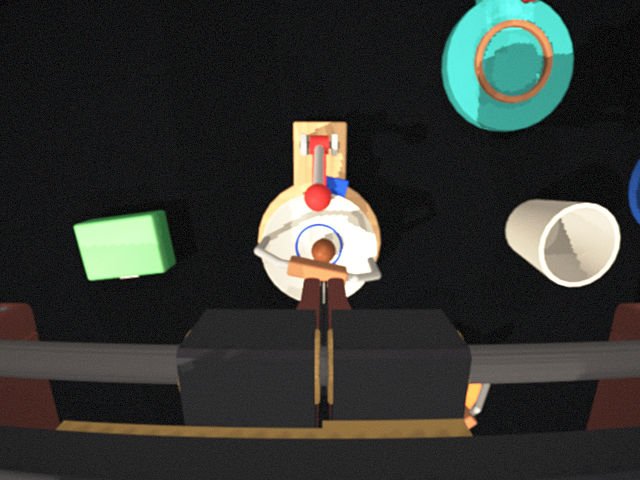

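The wrist view shows the knob at (317,197), within about 1.5 mm of where I predicted it. The grip block is at (318,270). I'll lower the closed fingers between the grip and the knob.

arm_command([
  [[5,2,-10,0,0,0],[4.4,1.5,-20,0,0,0],[0,0,-25,0,0,0],[0,0,-25,0,0,0],[0,0,-20,0,0,0],[0,0,-10,0,0,0],[0,0,0,0,0,0]],
])

```text
t: 2.55
tool_pos: [0.5657, -0.095, 0.1906]
tool_rot: [-3.11, 0.442, 0.005]
wrist_force: [0.2, 0.1, -1.7]
finger_gap: 0.006
grasp_force: 0.0
```

arm_command([
  [[7.7,-2.3,0,0,0,0],[7.7,-2.3,0,0,0,0],[7.7,-2.3,0,0,0,0],[7.7,-2.3,0,0,0,0],[7.7,-2.3,0,0,0,0],[7.7,-2.3,0,0,0,0],[7.7,-2.3,0,0,0,0],[7.7,-2.3,0,0,0,0],[7.7,-2.3,2,0,0,0],[7.7,-2.3,4,0,0,0]],
])

```text
t: 3.55
tool_pos: [0.6442, -0.1174, 0.1982]
tool_rot: [-3.111, 0.44, 0.001]
wrist_force: [0.2, 0.1, -0.2]
finger_gap: -0.002
grasp_force: 0.0
```

arm_command([
  [[7,-2,2,0,0,0],[3,-1,10,0,0,0],[0,0,25,0,0,0],[0,0,35,0,0,0],[0,0,30,0,0,0],[0,0,0,0,0,0]],
])

```text
t: 4.15
tool_pos: [0.6545, -0.1204, 0.308]
tool_rot: [3.11, -0.44, 0.016]
wrist_force: [0.2, 0.1, 0.4]
finger_gap: 0.006
grasp_force: 0.0
```

```bash
python3 - <<'E'
from h import *
t=capture("top");s=capture("scene")
a=cv2.resize(t[165:265,300:400],(400,400),interpolation=cv2.INTER_CUBIC)
b=cv2.resize(s[235:335,245:345],(400,400),interpolation=cv2.INTER_CUBIC)
cv2.imwrite("pics/crop2.png",np.hstack([a,b])[:,:,::-1])
E
```

```text
(no output)
```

View pics/crop2.png

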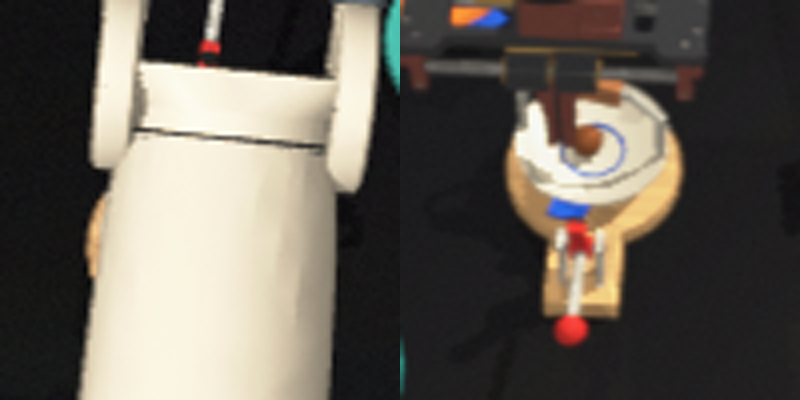

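The latch is open: the knob lies outward at scene pixel ≈(288,317), and the pill is still inside the ring. Next I hover behind the grip with the tool turned for the grasp.

arm_command([
  [[-13,1,0,0,0,8],[-13,1,0,0,0,8],[-13,1,0,0,0,8],[-13,1,0,0,0,8],[-13,1,0,0,0,8],[-13,1,0,0,0,8],[-13,1,0,0,0,8],[-13,1,0,0,0,8],[-13,1,0,0,0,8],[-14,3,0,0,0,4]],
], claw=50)

```text
t: 5.25
tool_pos: [0.5218, -0.1081, 0.2984]
tool_rot: [-2.716, -1.573, 0.004]
wrist_force: [0.1, 0.8, 0.1]
finger_gap: 0.569
grasp_force: 0.0
```

arm_command([
  [[0,0,0,0,0,0],[0,0,0,0,0,0]],
])

```text
t: 5.45
tool_pos: [0.5227, -0.1081, 0.2995]
tool_rot: [-2.723, -1.565, 0.001]
wrist_force: [-0.1, -0.6, 0.1]
finger_gap: 0.567
grasp_force: 0.0
```

```bash
python3 - <<'E'
from h import *
st=status.read_state();print(st["tool_pos"],st["joint_pos"].round(2),st["finger_gap"])
C=cam("wrist",st);im=capture("wrist");cv2.imwrite("pics/w2.png",im[:,:,::-1])
r=R.from_rotvec(st["tool_rot"]).as_matrix();print(r.round(3), np.degrees(np.arctan2(r[1,1],r[0,1])))
m,b=blobs(im,(5,100,60),(16,255,255),(200,180,440,310),60);print(b)
m,b=blobs(im,(100,120,50),(130,255,255),(200,100,440,310),60);print(b)
print(proj(C,[.5385,-.082,.108]),proj(C,[.6117-.012,-.121,.046]))
S=cam("scene");a=np.radians(-16.5);e=.095+.075*np.cos(np.radians(11))
print("knob if open",proj(S,[.5385+e*np.cos(a),-.082+e*np.sin(a),.0693]))
E
```

```text
[ 0.52266802 -0.10814898  0.29954937] [-0.27 -0.09  1.41  0.    1.82  0.26] 0.5670315869803308
[[ 0.503  0.864 -0.001]
 [ 0.864 -0.503  0.   ]
 [-0.    -0.001 -1.   ]] -30.224292899421496
[(70, [262, 180, 13, 46], [265.4, 202.7]), (753, [313, 180, 25, 57], [325.1, 203.0]), (97, [403, 189, 37, 11], [420.0, 193.6]), (68, [367, 207, 20, 31], [379.3, 220.3]), (83, [244, 277, 22, 20], [253.7, 285.4]), (68, [386, 282, 18, 17], [393.0, 289.0]), (80, [391, 292, 18, 16], [398.1, 299.7]), (273, [200, 297, 38, 13], [213.3, 303.7])]
[(94, [301, 169, 18, 46], [307.3, 191.6]), (95, [330, 169, 20, 46], [342.6, 191.0]), (459, [385, 178, 18, 30], [393.4, 192.5]), (180, [222, 290, 17, 17], [230.3, 297.8])]
[325.0430292 203.2789948] [404.72452245 197.66337474]
knob if open [286.41894163 317.16151829]
```

View pics/w2.png

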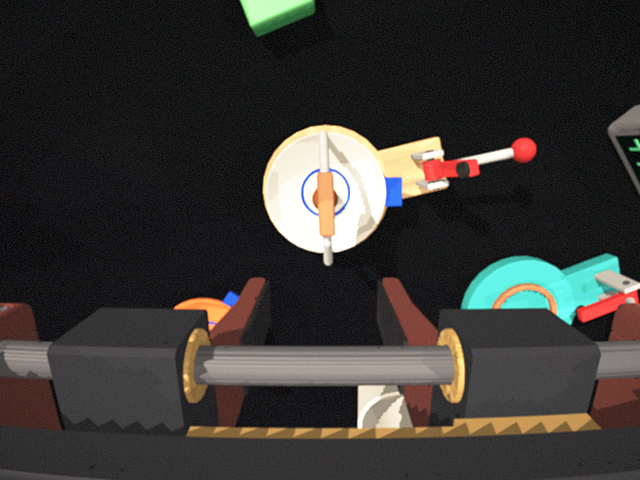

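The grip block is at (325,203), exactly where predicted, with the lip at (394,192). The latch is open, with its knob at (524,150). Now I descend and grip.

arm_command([
  [[8,13,-5,0,0,0],[8,13,-15,0,0,0],[0,0,-20,0,0,0],[0,0,-20,0,0,0],[0,0,-20,0,0,0],[0,0,-20,0,0,0],[0,0,-15,0,0,0],[0,0,-10,0,0,0],[0,0,-5,0,0,0],[0,0,0,0,0,0]],
])

```text
t: 6.5
tool_pos: [0.5387, -0.0819, 0.17]
tool_rot: [-2.722, -1.568, 0.001]
wrist_force: [-0.0, -0.7, -0.2]
finger_gap: 0.568
grasp_force: 0.0
```

arm_command([
  [[0,0,0,0,0,0],[0,0,0,0,0,0]],
], claw=24)

```text
t: 6.7
tool_pos: [0.5391, -0.0823, 0.1718]
tool_rot: [2.721, 1.568, 0.002]
wrist_force: [0.3, 0.9, 0.2]
finger_gap: 0.422
grasp_force: 0.0
```

```bash
python3 - <<'E'
from h import *
st=status.read_state();print(st["tool_pos"],st["tool_rot"],st["finger_gap"],st["grasp_force"],st["wrist_force"])
cv2.imwrite("pics/w3.png",capture("wrist")[:,:,::-1])
E
```

```text
[ 0.53914262 -0.0822849   0.17178936] [2.72114377e+00 1.56752677e+00 2.25622055e-03] 0.4219703876401892 0.0 [0.33217408 0.92775595 0.15124669]
```

View pics/w3.png

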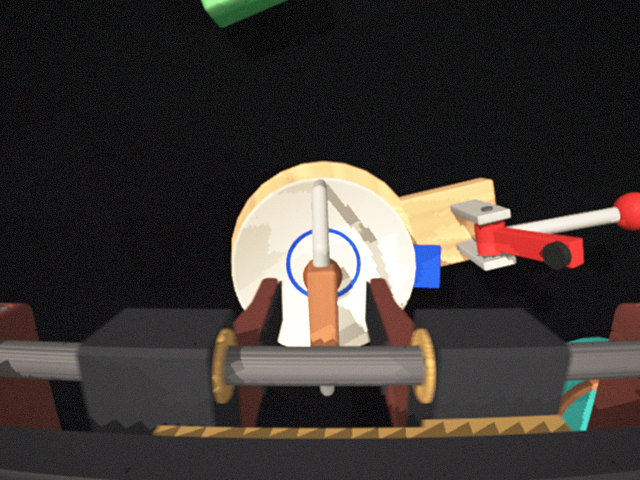

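The block sits midway between the fingers at (322,310), so I close.

arm_command([
  [[0,0,0,0,0,0],[0,0,0,0,0,0],[0,0,0,0,0,0],[0,0,0,0,0,0]],
], claw=16)

```text
t: 7.15
tool_pos: [0.5387, -0.0822, 0.1707]
tool_rot: [2.722, 1.568, 0.0]
wrist_force: [-0.8, -0.5, -1.2]
finger_gap: 0.182
grasp_force: 0.0
```

arm_command([
  [[0,0,0,0,0,0],[0,0,0,0,0,0],[0,0,0,0,0,0],[0,0,0,0,0,0],[0,0,0,0,0,0],[0,0,0,0,0,0]],
], claw=4)

```text
t: 7.75
tool_pos: [0.5387, -0.0822, 0.1706]
tool_rot: [-2.722, -1.568, 0.0]
wrist_force: [0.4, -1.1, -0.8]
finger_gap: 0.137
grasp_force: 30.0
```

arm_command([
  [[0,0,0.5,0,0,0],[0,0,1,0,0,0],[0,0,1.5,0,0,0],[0,0,2,0,0,0],[0,0,2,0,0,0],[0,0,2,0,0,0],[0,0,2,0,0,0],[0,0,2,0,0,0],[0,0,1.5,0,0,0],[0,0,0.5,0,0,0]],
])

```text
t: 8.75
tool_pos: [0.5388, -0.0822, 0.1859]
tool_rot: [2.722, 1.568, 0.0]
wrist_force: [-0.9, 0.0, -2.1]
finger_gap: 0.134
grasp_force: 30.0
```

arm_command([
  [[0,0,1,0,0,0],[0,0,2,0,0,0],[0,0,4,0,0,0],[0,0,5,0,0,0],[0,0,6,0,0,0],[0,0,6,0,0,0],[0,0,6,0,0,0],[0,0,6,0,0,0],[0,0,6,0,0,0],[0,0,6,0,0,0]],
])

```text
t: 9.75
tool_pos: [0.5387, -0.0822, 0.2342]
tool_rot: [2.722, 1.568, 0.0]
wrist_force: [-0.2, -0.2, -2.2]
finger_gap: 0.136
grasp_force: 30.0
```

arm_command([
  [[0,0,6,0,0,0],[0,0,6,0,0,0],[0,0,6,0,0,0],[0,0,6,0,0,0],[0,0,5,0,0,0],[0,0,4,0,0,0],[0,0,3,0,0,0],[0,0,2,0,0,0],[0,0,0,0,0,0],[0,0,0,0,0,0]],
])

```text
t: 10.75
tool_pos: [0.5387, -0.0822, 0.2715]
tool_rot: [-2.722, -1.568, 0.0]
wrist_force: [0.3, 0.3, -1.5]
finger_gap: 0.133
grasp_force: 30.0
```

arm_command([
  [[0,0,0,0,0,-0.5],[0,0,0,0,0,-1],[0,0,0,0,0,-1.5],[0,0,0,0,0,-2],[0,0,0,0,0,-2],[0,0,0,0,0,-2],[0,0,0,0,0,-2],[0,0,0,0,0,-2],[0,0,0,0,0,-2],[0,0,0,0,0,-2]],
])

```text
t: 11.75
tool_pos: [0.5387, -0.0822, 0.2716]
tool_rot: [-2.926, -1.145, 0.0]
wrist_force: [0.4, -0.3, -1.3]
finger_gap: 0.132
grasp_force: 30.0
```

```bash
python3 - <<'E'
from h import *
st=status.read_state();print(st["tool_pos"],st["tool_rot"],st["joint_pos"].round(2),st["finger_gap"],st["grasp_force"],st["wrist_force"],st["moment"])
cv2.imwrite("pics/w4.png",capture("wrist")[:,:,::-1])
E
```

```text
[ 0.53869567 -0.08216568  0.27157024] [-2.92553040e+00 -1.14474381e+00  1.79857441e-04] [-0.21 -0.06  1.44 -0.    1.76  0.61] 0.13194183507864857 29.98942941427231 [ 0.40943453 -0.25232151 -1.34636926] [-0.0408955  -0.05507161 -0.02181102]
```

View pics/w4.png

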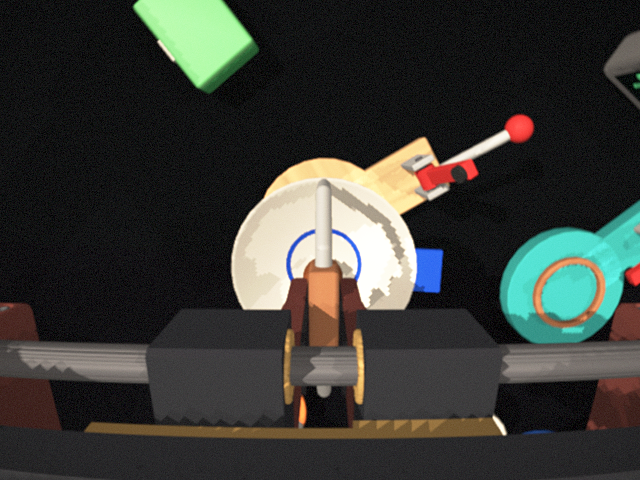

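The dish is level and clear of the stand, with the lip at (428,270) and the latch still open. About 56° of turn is left.

arm_command([
  [[0,0,0,0,0,-2.5],[0,0,0,0,0,-3],[0,0,0,0,0,-3],[0,0,0,0,0,-3],[0,0,0,0,0,-3],[0,0,0,0,0,-3],[0,0,0,0,0,-3],[0,0,0,0,0,-3],[0,0,0,0,0,-3],[0,0,0,0,0,-3]],
])

```text
t: 12.8
tool_pos: [0.5387, -0.0822, 0.2715]
tool_rot: [-3.121, -0.363, 0.0]
wrist_force: [-0.1, -0.6, -1.2]
finger_gap: 0.133
grasp_force: 30.0
```

arm_command([
  [[0,0,0,0,0,-3],[0,0,0,0,0,-3],[0,0,0,0,0,-3],[0,0,0,0,0,-3],[0,0,0,0,0,-3],[0,0,0,0,0,-3],[0,0,0,0,0,-3],[0,0,0,0,0,-2.5],[0,0,0,0,0,-1.5],[0,0,0,0,0,-1]],
])

```text
t: 13.8
tool_pos: [0.5387, -0.0822, 0.2716]
tool_rot: [3.122, -0.346, -0.0]
wrist_force: [0.4, -0.0, -2.0]
finger_gap: 0.132
grasp_force: 30.0
```

arm_command([
  [[0,0,0,0,0,-0.5],[0,0,0,0,0,0],[0,0,0,0,0,0],[0,0,0,0,0,0],[0,0,0,0,0,0],[0,0,0,0,0,0]],
])

```text
t: 14.4
tool_pos: [0.5387, -0.0822, 0.2716]
tool_rot: [-3.121, 0.358, -0.0]
wrist_force: [-0.1, -0.3, -2.2]
finger_gap: 0.133
grasp_force: 30.0
```

```bash
python3 - <<'E'
from h import *
st=status.read_state();r=R.from_rotvec(st["tool_rot"]).as_matrix()
print(st["tool_pos"],r[:,2],np.degrees(np.arctan2(r[1,1],r[0,1])),st["grasp_force"],st["joint_pos"].round(2))
s=capture("scene")
a=cv2.resize(s[175:335,170:350],(720,640)[:2],interpolation=cv2.INTER_CUBIC)[:600]
cv2.imwrite("pics/s5.png",a[:,:,::-1])
S=cam("scene")
_,b=blobs(s,(100,120,50),(130,255,255),(170,175,350,335));print(b)
d=st["tool_pos"][:2];q=np.radians(-103)
print("lip pred",proj(S,[d[0]+.062*np.cos(q),d[1]+.062*np.sin(q),.146]))
E
```

```text
[ 0.53871234 -0.08218821  0.27164421] [ 2.02831035e-05  4.44117993e-06 -1.00000000e+00] -103.09949351166604 29.990034699440002 [-0.21 -0.06  1.44  0.    1.76  1.59]
[(112, [262, 237, 11, 16], [267.7, 244.7]), (75, [170, 275, 5, 26], [172.1, 289.6])]
lip pred [267.89374696 248.42357496]
```

View pics/s5.png

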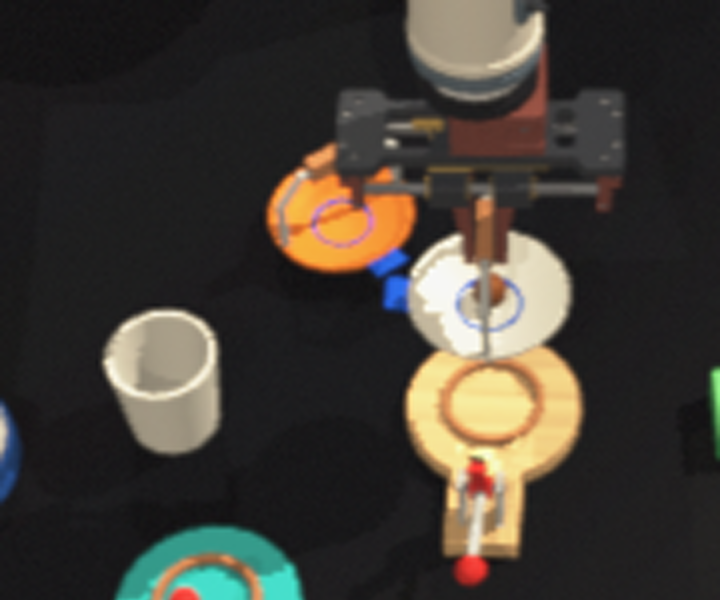

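The dish is held level about 10 cm up. Its lip, at crop (397,294), points at the cup as predicted, the pill is in the ring, and the latch is open.

```bash
python3 -c "
from rig import manip;print(manip.finish_job())"
```

```text
the job is handed in; nothing more can be done
None
```

I handed the job in with the latch open and the dish held level and still about 10 cm above its stand, its lip pointing at the cup and the pill inside the ring; no verdict came back, so this rests on my last camera and arm readings.

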